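# Fit the quarter-turn T-key in the gas valve module

## Task

Take the T-foot key out of its stand and pass its foot down through the slot in the steel plate on top of the white gas valve module, feeling for the slot because the plate floats a little. Push it down gently against the spring, give it a quarter turn and let the spring lift it, so that the foot sits across the slot in the notches under the plate and the key holds there upright. Press gently throughout, never with more than 25 N on the module, and leave the other things on the bench where they are.

Things in the scene. Friction and masses are not known exactly. Their poses are not given: they have to be found in the camera images.
- key_grip (a point): Centre of the head of the loose T-key (60 mm tall, about 60 g, upright in a grey stand whose top is 33 mm below this point). Black head: flat bar 30 long (key x) x 14 thick (key y) x 26 mm tall; grip it across the 14 mm. Below it a round steel shank, 9 mm diameter, 26 mm long, then the foot. z points up along the key.
- key_foot (a point): Centre of the T-key's steel foot, a crossbar 30 long (key x, same way as the head) x 9 wide (key y) x 8 mm tall; 43 mm below key_grip. At the start it stands in the stand's well, 34 x 13 mm and 14 mm deep.
- slot_mid (a point): Point fixed to the module, level with the top of the slotted steel plate, 90 mm above the bench. Module axes: x along the two guides, z up. The plate (90 x 64 x 5 mm) has a through slot 34 mm long in y, 12 mm wide in x. It floats along x: the slot's centre lies up to 12 mm either side of this point in x (unmeasured), 0 in y. It slides stiffly (6 N) and stays where left.
- plunger_top (a point): Point on the module, 10 mm under slot_mid: where the top of a flat spring plunger (64 x 47 mm) waits below the slot. Its push starts at 3 N and grows 0.7 N per mm; after 14 mm of travel it is solid.
- notch (a point): Point on the module, 9 mm under slot_mid: height of the foot's centre when it is home. Walls hang 4 mm below the plate's underside, so the foot turns only with its centre 14 to 19 mm below slot_mid. Turned a quarter, either way, key x along module x, it fits up into 13 mm wide notches under the plate (centred on the slot in x and y), where the spring holds it.
- plug: Round-headed plug (head 26 mm diameter, 56 mm tall), standing upright in a second stand of the same size; not the key, leave it. Origin at its underside.
- vial_a: Small amber vial, 24 mm diameter, 36 mm tall, bystander. Origin under its centre.
- vial_b: Small clear vial, 24 mm diameter, 36 mm tall, bystander. Origin under its centre.
- solvent: Amber solvent bottle, 64 mm diameter, 130 mm tall, bystander. Origin under its centre.
- tin: Low aluminium tin, 60 mm diameter, 35 mm tall, bystander. Origin under its centre.
- beaker: Glass beaker, 70 mm diameter, 80 mm tall, bystander. Origin under its centre.
- wrench: Steel wrench, 150 mm long, lying flat along its x, bystander.
- module: The gas valve module, a white box 150 (x) x 130 (y) x 85 mm fixed to the bench, its yaw varies; origin at the centre of its underside. On top lies the plate between two aluminium guides, 6 mm wide, centred at y = +-36.5 mm, which stand 4 mm above the plate.
- key: The T-key as a whole; origin at the centre of the foot's underside, axes as key_grip.

How it is judged:
On the way, in this order (a step that is already met when the one before it is completed fails the run):
1. the key is lifted out of its stand (height (world z) of key_foot above 0.05 m), for 0.1 s.
2. the foot has passed lengthwise down through the slot, below the notch walls (x of key_foot in the frame of slot_mid between -0.017 and 0.017 m and y of key_foot in the frame of slot_mid between -0.008 and 0.008 m and z of key_foot in the frame of slot_mid below -0.0132 m and angle between the x axis of key and the y axis of module, either way round below 0.35 rad), for 0.1 s.
At the end, for the whole second after the job is handed in: The key stands upright (within 7 degrees) in the plate, its foot turned across the slot (key x along the module's x within 11 degrees) and seated up in the notches: foot centre 7.5 to 11.2 mm below the plate's top, within 17 mm in x and 8 mm in y of slot_mid; at rest (x of key_foot in the frame of slot_mid between -0.017 and 0.017 m and y of key_foot in the frame of slot_mid between -0.008 and 0.008 m and z of key_foot in the frame of slot_mid between -0.0112 and -0.0075 m and angle between the x axis of key and the x axis of module, either way round below 0.2 rad and angle between key's own z axis and vertical below 0.12 rad and linear speed of key below 0.02 m/s); the robot touches nothing.
It fails at once if more than 25 N between the key and the module (with its plate and plunger) (contact force between key and module above 25 N).
It fails at once if the arm or fingers press the module with more than 25 N (contact force between any of the fingers, the arm and module above 25 N).
It fails at once if a bystander is moved by more than 25 mm (distance of any of plug, vial_a, vial_b, solvent, tin, beaker, wrench from where it was at the start of the episode above 0.025 m).
It also fails if it takes over 67 s, if anything falls off the work surface, if the arm or the gripper's body presses on something with over 40 N, if the wrist force passes 120 N, or if a joint passes its speed limit or range.

## Robot

A 6-joint arm with a two-finger parallel gripper is mounted at the origin on the work surface. World frame = base frame: x ahead of the robot, y to its left, z up, the work surface at z = 0. Lengths are in m, angles in rad, forces in N, time in s.
With the tool pointing down it reaches from about 0.35 to 0.975 m from the base axis. Payload 4.9 kg.
Tool frame: the origin (TCP) lies midway between the tips of the shut fingers; the grasp point (between the pads) lies 19 mm behind it; z points along the fingers, y is the direction in which the jaws open and shut (so a half turn about z gives the same grasp; the last joint's range is limited). The gripper opens to 85 mm and grips with 20 to 120 N. Pads are 22 mm wide; open, the fingers measure 114 mm over their backs; the gripper's body (76 mm by 85 mm) begins 54 mm behind the grasp point. The pads swing forward as they close: fully open they stand 13 mm farther back than shut.
Start: joints at [1.043, 0.053, 1.613, -0, 1.476, -0.119], TCP at [0.248, 0.573, 0.204] pointing down, gripper open.
Joint ranges: [-3.01, 3.01], [-1.01, 2.22], [0.06, 2.58], [-1.02, 4.17], [0.09, 2.62], [-3.14, 3.14]. Speed limits (rad/s): [2.57, 2.57, 3.14, 3.14, 3.14, 3.14].

## Interface

Orientations are given as a unit quaternion [w, x, y, z].
In Python, from plant import state, grab_frame, camera_params, job_done, boxes_of gives the robot as it stands.
- The arm moves only by the tool step_arm, never from a script. Its argument "steps" is a list of rows, each a list of 4 numbers: the shift along the tool's x, y, z in mm, then the turn about the tool's z in degrees. A call has 1 to 8 rows; each row shifts and turns the pose as measured when the row begins, along the tool's axes as they then stand; what a row does not reach is not made up. A row lasts 1/10 s, in which the tool goes at most 50 mm and 8.59 degrees, less where a joint would pass 70% of its speed; a pose out of reach is approached as far as the arm can. A call is refused whole if a number of a shift passes 50 or a number of a turn 8.59, either way. A call with a gripper value outside its range is refused whole. "claw" is the opening in per cent of the stroke, from 0 (shut) to 100 (fully open), set as the call begins (left out, the last holds). The fingers move at their own pace and stop on an object; the grip force is fixed at half the most. Time passes only in rows, so rows that do not move let the fingers close. It gives the time, the measured TCP pose, the force and the opening at its end, in the units of the state.
- state(): the state, without advancing time (a new reading comes with each control period).
- grab_frame(name): name is "side" or "top"; returns (picture, depth): 400x640x3 uint8, red, green, blue; 400x640 float32, m along the optical axis (not along the pixel's ray), 0 where there is no reading.
- camera_params(name): a dict with "mtx" (3x3 intrinsics, pixels), "extrinsics" (4x4, takes a point from camera to world coordinates). Camera axes: x right, y down, z forward; pixel columns grow to the right and rows downward; lengths in m; the calibration is good to about 2 mm. A picture is of the moment at which its call begins. camera_params takes no time and is no camera call.
- job_done(): hands the job in, once; it reports no verdict.
Trained networks look in the newest picture that a camera, given by its name, has taken for a name from the list of things; names that differ only in an ending like _2 or _b are one class to them, and where a whole thing is asked for, a point or a joint stands for the part that bears it (a point fixed in the world has none). Each returns a list of dicts, best first, with "p" (0 to 1); they miss things now and then, are a little off and sometimes report something else, mostly with a low value. They report only what shows in the picture. A call takes as long as a camera call.
- boxes_of(camera, label): "box" ([left, top, width, height] in pixels, round what is visible of it).
The state is a dict: "time": time; "joint_pos": joint angles; "joint_vel": joint speeds; "joint_efforts": joint torques, N m; "tool_pos": TCP position; "tool_rot": TCP orientation; "contact_force": force on the tool from outside, world axes, zero at the start; "ft_torque": the same for the moment, N m; "gripper_width": opening from 0.0 (shut) to 1.0 (fully open).
Only numpy, scipy, OpenCV 4.12 (cv2) and the standard library are available. Lean on these libraries where they do the work, as an engineer would, in place of code of your own. Each camera call takes 0.05 s, during which the arm holds its last target. There are 200 camera calls.

## Working session

There is one attempt and no reset: what is moved stays moved. The work goes in short steps, Python scripts to look and compute and a tool call to move; the robot and the scene stay as the last step left them, time stands still between calls to the robot, and variables do not carry over. Pictures are saved under pics/ and viewed, about 8 in all and at most 12, crops included, and the job is handed in when it is done.

Besides the shell and the picture viewer there is one more tool, called after ">>>" by a JSON object that holds its "op" and its "data", one argument or row to a line. step_arm: Moves the arm, as the interface text tells. Its arguments: {"type":"object","properties":{"steps":{"type":"array"},"claw":{"type":"number"}},"required":["steps"]}

```bash
mkdir -p pics
cat > h.py <<'E'
import numpy as np, cv2
from plant import *
def look(n):
    im,d=grab_frame(n); c=camera_params(n); K=np.array(c['mtx']);T=np.array(c['extrinsics'])
    v,u=np.mgrid[0:400,0:640]
    P=np.stack([(u-K[0,2])/K[0,0]*d,(v-K[1,2])/K[1,1]*d,d],-1)@T[:3,:3].T+T[:3,3]
    P[d==0]=np.nan
    return im,d,P,K,T
E
python3 - <<'E'
from h import *
s=state();print(s)
for n in('side','top'):
    im,d,P,K,T=look(n); np.savez(n+'.npz',im=im,d=d,P=P,K=K,T=T)
    print(n,K[0,0],T.round(3).tolist())
    o=im[:,:,::-1].copy()
    for l in('key_grip','key','plug','module','slot_mid'):
        for b in boxes_of(n,l)[:2]:
            x,y,w,h=map(int,b['box']);c=P[y+h//2,x+w//2]
            print(l,round(b['p'],2),np.round(b['box'],1),c.round(3))
    cv2.imwrite(f'pics/{n}0.png',o)
print(state()['time'])
E
```

```text
{'time': 0.0, 'joint_pos': array([ 1.04298161e+00,  5.33525389e-02,  1.61430939e+00,  2.36137049e-05,
        1.47606195e+00, -1.18981779e-01]), 'joint_vel': array([-1.36328282e-03,  1.07621555e-03,  9.89030731e-05, -7.29842800e-05,
       -1.74305370e-03,  8.24009623e-05]), 'joint_efforts': array([-7.09919914e-05, -3.93683124e+01, -3.70178461e+01, -9.67062351e-05,
        7.09698055e-03,  3.15658633e-05]), 'tool_pos': array([0.24808712, 0.57288596, 0.2026566 ]), 'tool_rot': array([-3.49785622e-04,  2.02996801e-01,  9.79178821e-01, -1.00663923e-03]), 'contact_force': array([ 0.37353005, -0.59055365,  0.11386069]), 'ft_torque': array([0.00274721, 0.04823995, 0.00956122]), 'gripper_width': 1.0006869162521574}
side 433.5102332950846 [[0.735, -0.327, 0.593, -0.01], [-0.677, -0.375, 0.633, -0.629], [0.016, -0.867, -0.497, 0.595], [0.0, 0.0, 0.0, 1.0]]
key_grip 0.54 [272.3 167.5   8.5  18.3] [0.61  0.225 0.057]
key 0.51 [269.8 171.4   9.4  13.7] [0.601 0.227 0.056]
key 0.17 [430.4 313.4  47.7  64.3] [ 0.446 -0.431  0.081]
plug 0.56 [253.9 202.7  11.8  20.6] [0.469 0.11  0.053]
module 0.57 [319.  201.1  88.   82.5] [ 0.532 -0.167  0.086]
module 0.51 [268.1 171.9  12.   11. ] [0.604 0.227 0.058]
slot_mid 0.79 [318.1 198.2  87.6  81. ] [ 0.539 -0.154  0.086]
slot_mid 0.33 [325.1 140.7  23.2  51.4] [0.752 0.139 0.076]
top 402.6669125058237 [[-0.015, -0.986, 0.166, 0.423], [-1.0, 0.017, 0.014, -0.003], [-0.017, -0.165, -0.986, 1.147], [0.0, 0.0, 0.0, 1.0]]
key_grip 0.4 [234.3 197.   12.2  18.7] [0.604 0.228 0.065]
key 0.48 [234.4 195.1  10.2  16.8] [0.612 0.23  0.07 ]
plug 0.4 [271.9 247.   13.3   9.1] [0.481 0.127 0.062]
module 0.8 [334.  179.2  62.6  65.6] [ 0.581 -0.11   0.09 ]
module 0.74 [310.2 158.6   3.2  10.7] [0.732 0.034 0.029]
slot_mid 0.69 [335.5 177.6  61.9  68.3] [ 0.581 -0.11   0.09 ]
0.6
```

Run:
```python
from h import *
t=np.load('top.npz');s=np.load('side.npz')
a=cv2.resize(t['im'][170:255,220:420,::-1],None,fx=4,fy=4,interpolation=cv2.INTER_CUBIC)
cv2.imwrite('pics/topc.png',a)
P=t['P'];d=t['d']
# module axes: points with z 0.08-0.1 in box
m=np.zeros(d.shape,bool);m[174:250,330:400]=1
for lo,hi in((.078,.088),(.088,.0925),(.0925,.099)):
    q=P[m&(P[...,2]>lo)&(P[...,2]<hi)][:,:2];print(lo,len(q),cv2.minAreaRect(q.astype(np.float32)))
q=P[m&(P[...,2]>.078)&(P[...,2]<.11)];print(cv2.minAreaRect(q[:,:2].astype(np.float32)))
m[:]=0;m[190:222,228:252]=1
q=P[m&(P[...,2]>.045)];print('key',len(q),q.mean(0),cv2.minAreaRect(q[:,:2].astype(np.float32)));print(q.round(3).tolist()[::6])
```

```text
0.078 1736 ((0.5903834104537964, -0.1127956360578537), (0.15064433217048645, 0.13023655116558075), 12.81309700012207)
0.088 746 ((0.589879035949707, -0.11182886362075806), (0.14717288315296173, 0.1273571401834488), 12.461496353149414)
0.0925 217 ((0.5896023511886597, -0.11299171298742294), (0.12742862105369568, 0.07900490611791611), 12.675169944763184)
((0.5903834104537964, -0.1127956360578537), (0.15064433217048645, 0.13023655116558075), 12.81309700012207)
key 71 [0.61381484 0.23378389 0.06276093] ((0.614786684513092, 0.2346171885728836), (0.028819197788834572, 0.014214841648936272), 11.621885299682617)
[[0.629, 0.236, 0.066], [0.626, 0.233, 0.066], [0.624, 0.234, 0.065], [0.621, 0.233, 0.066], [0.618, 0.234, 0.064], [0.615, 0.236, 0.066], [0.612, 0.236, 0.066], [0.61, 0.236, 0.066], [0.607, 0.236, 0.063], [0.604, 0.235, 0.067], [0.601, 0.236, 0.067], [0.6, 0.237, 0.058]]
```

View pics/top0.png

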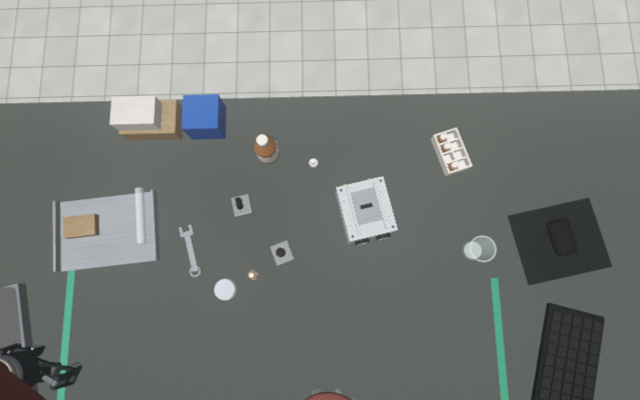

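View pics/topc.png

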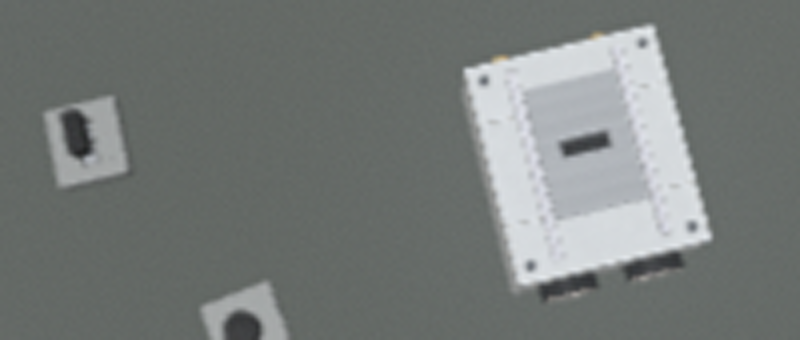

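View pics/side0.png

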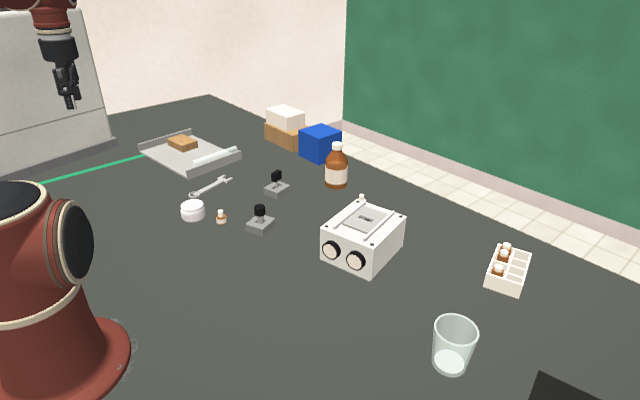

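The top view shows the key in its stand at about (239,204), with the round plug at (281,252). The module is at (366,209), its dark slot at about (366,206), and the plate sits between guides tilted about 12.7°.

```bash
cat >> h.py <<'E'
def plane(u,v,z,K,T):
    r=T[:3,:3]@np.array([(u-K[0,2])/K[0,0],(v-K[1,2])/K[1,1],1]); return T[:3,3]+r*(z-T[2,3])/r[2]
E
python3 - <<'E'
from h import *
for n,(a,b,c,d_) in (('top',(198,214,356,378)),('side',(205,232,352,384))):
    t=np.load(n+'.npz');K,T=t['K'],t['T'];g=t['im'].astype(float).mean(2)[a:b,c:d_]
    print(g.astype(int) if n=='top' else '')
    w=np.clip(130-g,0,None);v,u=np.mgrid[a:b,c:d_]
    p=np.array([plane(x,y,.09,K,T)[:2] for x,y in zip(u[w>0],v[w>0])]);ww=w[w>0]
    c0=np.average(p,axis=0,weights=ww);C=np.cov(p.T,aweights=ww);e,V=np.linalg.eigh(C)
    print(n,c0,np.sqrt(12*e),np.degrees(np.arctan2(V[1],V[0])))
t=np.load('top.npz');P=t['P'];im=t['im'];K,T=t['K'],t['T']
g=im.astype(float).mean(2)
print(g[192:220,230:252].astype(int))
print((P[192:220,230:252,2]*1000).round())
E
```

```text
[[181 181 181 180 180 180 182 180 180 180 178 177 178 177 176 175 177 177
  177 177 182 201]
 [181 182 182 181 180 180 179 178 177 177 176 176 178 178 178 179 178 178
  179 180 189 193]
 [181 182 180 180 178 177 177 177 178 178 178 178 179 179 179 180 180 181
  182 182 183 174]
 [179 178 178 178 179 178 177 178 178 178 181 181 182 182 182 181 183 183
  182 181 179 176]
 [178 178 177 179 178 179 180 182 183 183 183 183 184 170 157 153 169 180
  179 178 179 180]
 [179 180 180 180 182 182 183 182 184 170 150 139 128 111  96 105 156 180
  180 179 180 183]
 [181 182 183 183 184 170 153 138 122 107  92  82  76  72  68  79 143 175
  181 181 181 182]
 [184 183 182 160 128 110  94  83  71  70  68  66  66  66  62  71 123 170
  180 180 179 179]
 [179 179 178 155 103  71  65  67  65  65  62  68  71  71  81  97 131 167
  180 181 180 179]
 [179 179 179 166 121  70  63  68  70  76  85  97 118 128 155 171 174 178
  180 179 180 181]
 [178 180 182 178 144  86  84  99 121 142 163 173 174 175 179 182 180 181
  181 181 181 183]
 [180 182 180 181 167 152 164 173 175 177 181 182 182 181 182 183 183 182
  1
[... 5068 characters left out ...]
. 20. 19. 16. 25. 21. 18. 18.
  17. 20. 23. 22.]
 [ 1. -2.  2. -2. 24. 19. 20. 18. 22. 22. 22. 18. 21. 19. 18. 18. 19. 18.
  20. 13. 13.  3.]
 [ 1.  0. -4. -1. 23. 23. 16. 16. 18. 18. 18. 20. 21. 15. 20. 18. 15. 12.
   4.  4. -4. -1.]
 [-1.  2. -1.  3. 19. 21. 19. 21. 21. 20. 19. 18. 15.  7.  8.  2. -2.  1.
  -1.  0.  1. -3.]
 [ 1.  1.  5.  0. 18. 18. 13. 16.  8.  8.  4.  3. -1.  1. -0.  2. -4. -0.
  -0.  1.  1. -2.]
 [ 0. -1. -0. -1. -5. -3. -0.  1.  2. -3.  3.  2. -1. -2.  2.  5.  4.  0.
   2. -4. -0.  1.]
 [-0.  5.  0.  0. -3.  0. -0.  2.  1. -2. -3. -2.  0. nan -2.  0. -3.  2.
   1. -2.  2. -1.]
 [ 0.  1.  1. -0.  1.  2. -4. -5.  0. -3. -7. -2.  1. -0. -1.  3.  1. -2.
   1.  2.  5.  1.]]
```

```bash
cat >> h.py <<'E'
def plan(goal,yaw,step=45,n=8):
    """rows toward TCP goal (m) with tool-y world angle yaw (deg)"""
    from scipy.spatial.transform import Rotation as R
    s=state();q=s['tool_rot'];M=R.from_quat([q[1],q[2],q[3],q[0]])
    p=s['tool_pos']*1000;g=np.array(goal)*1000
    Y=M.apply([0,1,0]);y0=np.degrees(np.arctan2(Y[1],Y[0]));dy=(yaw-y0+180)%360-180
    print('pos',p.round(1),'yaw',y0.round(2),'err',(g-p).round(1),dy.round(2),'z',M.apply([0,0,1]).round(3),'F',s['contact_force'].round(2),'w',round(s['gripper_width'],3),'t',round(s['time'],2))
    k=int(max(np.ceil(np.linalg.norm(g-p)/step),np.ceil(abs(dy)/8.5),1));rows=[]
    for i in range(k):
        m=R.from_euler('z',dy*i/k,degrees=True)*M
        rows.append([round(float(x),1) for x in m.inv().apply((g-p)/k)]+[round(-dy/k,2)])
    print(k);[print(rows[i:i+8]) for i in range(0,k,8)]
E
python3 - <<'E'
from h import *
t=np.load('top.npz');P=t['P'];im=t['im']
m=np.zeros(P.shape[:2],bool);m[192:220,230:252]=1
m&=(P[...,2]>.0605)
v,u=np.nonzero(m);q=np.array([plane(a,b,.066,t['K'],t['T'])[:2] for a,b in zip(u,v)])
print(len(q),q.mean(0),cv2.minAreaRect(q.astype(np.float32)))
e,V=np.linalg.eigh(np.cov(q.T));print(np.sqrt(12*e),np.degrees(np.arctan2(V[1],V[0])))
plan([.615,.235,.15],101.5)
E
```

```text
56 [0.61472802 0.23469207] ((0.6146790981292725, 0.23452270030975342), (0.02912541665136814, 0.014427588321268559), 12.231054306030273)
[0.01449244 0.02933574] [ -77.36580017 -167.36580017]
pos [248.4 573.5 203.9] yaw 66.58 err [ 366.6 -338.5  -53.9] 34.92 z [-0.  0. -1.] F [ 0.42  0.11 -0.08] w 1.0 t 0.6
12
[[-39.2, -13.7, 4.5, np.float64(-2.91)], [-38.5, -15.7, 4.5, np.float64(-2.91)], [-37.6, -17.7, 4.5, np.float64(-2.91)], [-36.7, -19.5, 4.5, np.float64(-2.91)], [-35.7, -21.4, 4.5, np.float64(-2.91)], [-34.5, -23.2, 4.5, np.float64(-2.91)], [-33.3, -24.9, 4.5, np.float64(-2.91)], [-32.0, -26.5, 4.5, np.float64(-2.91)]]
[[-30.6, -28.1, 4.5, np.float64(-2.91)], [-29.1, -29.7, 4.5, np.float64(-2.91)], [-27.6, -31.1, 4.5, np.float64(-2.91)], [-26.0, -32.5, 4.5, np.float64(-2.91)]]
```

>>> {"op": "step_arm", "data": {
  "steps": [
    [-39,-14,4,-3],
    [-38,-16,4,-3],
    [-38,-18,4,-3],
    [-37,-19,4,-3],
    [-36,-21,4,-3],
    [-34,-23,4,-3],
    [-33,-25,4,-3],
    [-32,-26,4,-3]
  ],
  "claw": 60
}}

```text
time: 1.4
tool_pos: [0.501, 0.3492, 0.1729]
tool_rot: [0.002, -0.019, 1.0, 0.003]
contact_force: [0.4, 0.7, 0.7]
gripper_width: 0.597
```

```bash
python3 -c "
from h import *
plan([.6147,.2346,.13],102.3)"
```

```text
pos [501.  349.2 172.9] yaw 92.17 err [ 113.7 -114.6  -42.9] 10.13 z [ 0.003  0.005 -1.   ] F [0.38 0.74 0.73] w 0.597 t 1.4
4
[[-27.3, -29.8, 10.7, np.float64(-2.53)], [-26.0, -30.9, 10.6, np.float64(-2.53)], [-24.6, -32.1, 10.6, np.float64(-2.53)], [-23.1, -33.1, 10.6, np.float64(-2.53)]]
```

>>> {"op": "step_arm", "data": {
  "steps": [
    [-27,-30,11,-2.5],
    [-26,-31,11,-2.5],
    [-25,-32,10,-2.5],
    [-23,-33,10,-2.5],
    [0,0,0,0],
    [0,0,0,0]
  ]
}}

```text
time: 2.0
tool_pos: [0.6231, 0.2253, 0.1296]
tool_rot: [0.003, -0.106, 0.994, 0.003]
contact_force: [0.4, -0.3, -0.2]
gripper_width: 0.6
```

```bash
python3 -c "
from h import *
plan([.6147,.2346,.08],102.3)"
```

```text
pos [623.1 225.3 129.6] yaw 102.21 err [ -8.4   9.3 -49.6] 0.09 z [ 0.005  0.006 -1.   ] F [ 0.44 -0.31 -0.18] w 0.6 t 2.0
2
[[3.3, 5.3, 24.8, np.float64(-0.04)], [3.3, 5.3, 24.8, np.float64(-0.04)]]
```

>>> {"op": "step_arm", "data": {
  "steps": [
    [3,5,25,0],
    [3,5,25,0],
    [0,0,0,0],
    [0,0,0,0]
  ]
}}

```text
time: 2.4
tool_pos: [0.615, 0.2378, 0.0821]
tool_rot: [0.005, -0.107, 0.994, 0.003]
contact_force: [0.1, 0.6, 0.1]
gripper_width: 0.598
```

```bash
python3 -c "
from h import *
plan([.6147,.2346,.036],102.3)
for n in('side','top'):
  im=look(n)[0]
  c=im[150:230,220:320] if n=='side' else im[170:240,195:295]
  cv2.imwrite(f'pics/{n}1.png',cv2.resize(c[:,:,::-1],None,fx=5,fy=5,interpolation=2))
a=[cv2.imread(f'pics/{n}1.png') for n in('side','top')];cv2.imwrite('pics/pre.png',np.vstack(a)[:,:])
"
```

```text
pos [615.  237.8  82.1] yaw 102.34 err [ -0.3  -3.2 -46.1] -0.04 z [ 0.01   0.008 -1.   ] F [0.07 0.62 0.07] w 0.598 t 2.4
2
[[0.8, -1.7, 23.0, np.float64(0.02)], [0.8, -1.7, 23.0, np.float64(0.02)]]
```

View pics/pre.png

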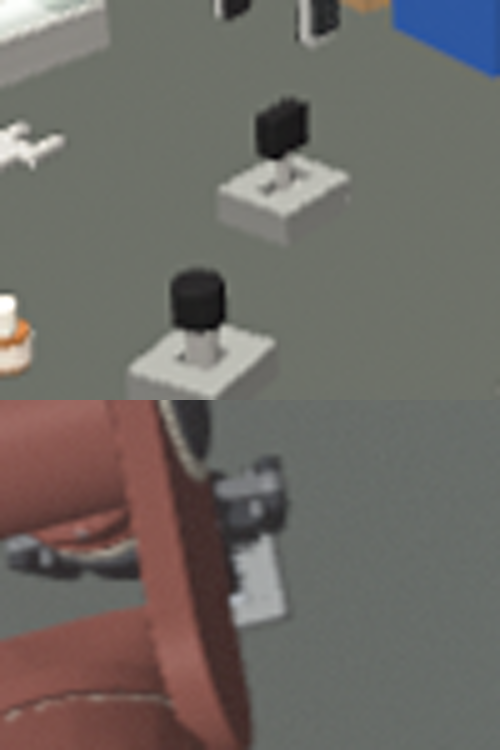

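```bash
python3 -c "
from h import *
c=camera_params('side');K=np.array(c['mtx']);T=np.array(c['extrinsics'])
def pr(p):
  q=np.linalg.inv(T)@np.append(p,1);q=q[:3]/q[2];u=K@q;return ((u[:2]-[220,150])*5).round()
s=state();t=s['tool_pos'];y=np.array([np.cos(1.786),np.sin(1.786),0])
for z in (0,.008,.013): print(z,pr(t+[0,0,z]),pr(t+y*.0255+[0,0,z]),pr(t-y*.0255+[0,0,z]))
print('key top',pr([.6147,.2346,.066]))
im,d,P,K,T=look('side');print((P[150:160,262:290:2,2]*1000).round().tolist());print(P[155:159,281:287].round(3).tolist(),P[150:154,264:270].round(3).tolist())
"
```

```text
0 [273.  77.] [237.  65.] [309.  90.]
0.008 [272.  64.] [236.  52.] [308.  76.]
0.013 [272.  55.] [236.  43.] [308.  68.]
key top [276. 106.]
[[3.0, 125.0, 123.0, 119.0, -1.0, 1.0, 6.0, -0.0, 2.0, 140.0, 139.0, 139.0, 137.0, 2.0], [1.0, 121.0, 119.0, 117.0, 2.0, 1.0, 2.0, 1.0, -0.0, 138.0, 135.0, 137.0, 135.0, 1.0], [2.0, 119.0, 117.0, 1.0, -0.0, 3.0, 1.0, 2.0, 2.0, 133.0, 133.0, 135.0, 132.0, 1.0], [3.0, 1.0, 0.0, 1.0, 2.0, 2.0, 1.0, -2.0, -1.0, 132.0, 130.0, 132.0, 129.0, 2.0], [-1.0, 3.0, 0.0, -1.0, 0.0, 3.0, -4.0, -0.0, 1.0, 129.0, 126.0, 129.0, 126.0, 2.0], [-0.0, 1.0, 2.0, -0.0, -0.0, 3.0, 4.0, -0.0, -2.0, 125.0, 124.0, 124.0, 121.0, 1.0], [2.0, 3.0, 2.0, 3.0, 3.0, 3.0, 4.0, 3.0, 1.0, 122.0, 123.0, 122.0, 115.0, 1.0], [3.0, 2.0, 1.0, 3.0, 3.0, -1.0, -1.0, 3.0, 1.0, 118.0, 120.0, 114.0, -1.0, 3.0], [0.0, 2.0, -0.0, 3.0, 0.0, 2.0, 2.0, -1.0, 2.0, 115.0, 116.0, 0.0, 1.0, 2.0], [-1.0, 0.0, 3.0, 0.0, 3.0, 2.0, 0.0, 2.0, 2.0, 2.0, 1.0, 0.0, 2.0, 4.0]]
[[[0.613, 0.204, 0.125], [0.617, 0.205, 0.124], [0.617, 0.2, 0.126], [0.621, 0.201, 0.124], [0.621, 0.197, 0.125], [0.629, 0.203, 0.12
[... 264 characters left out ...]
 0.404, -0.001]], [[0.611, 0.201, 0.119], [0.616, 0.204, 0.116], [0.62, 0.204, 0.115], [0.772, 0.401, 0.0], [0.775, 0.4, -0.0], [0.776, 0.396, 0.001]]] [[[0.599, 0.26, 0.125], [0.604, 0.262, 0.123], [0.606, 0.26, 0.123], [0.61, 0.261, 0.122], [0.615, 0.264, 0.119], [0.617, 0.262, 0.119]], [[0.6, 0.261, 0.121], [0.601, 0.257, 0.122], [0.607, 0.262, 0.119], [0.61, 0.262, 0.118], [0.614, 0.263, 0.117], [0.618, 0.264, 0.115]], [[0.599, 0.26, 0.119], [0.603, 0.262, 0.117], [0.606, 0.26, 0.117], [0.611, 0.263, 0.114], [0.76, 0.472, 0.001], [0.764, 0.472, -0.0]], [[0.745, 0.474, 0.001], [0.602, 0.259, 0.116], [0.751, 0.471, 0.0], [0.753, 0.468, 0.001], [0.755, 0.465, 0.001], [0.757, 0.462, 0.001]]]
```

```bash
python3 -c "
from h import *
plan([.6147,.2346,.036],102.3)
im,d,P,K,T=look('side')
m=np.zeros(d.shape,bool);m[100:170,255:300]=1
for lo,hi,a in((.18,.225,0),(.235,.30,1)):
  q=P[m&(P[...,2]>.1)&(P[...,1]>lo)&(P[...,1]<hi)];print(len(q),q[np.argsort(q[:,2])][:6].round(3).tolist())
q=P[165:180,268:284].reshape(-1,3);q=q[q[:,2]>.045];print('head',q.mean(0),q.max(0))
plan([.6147,.2346,.036],102.3)"
```

```text
pos [615.7 237.4  82.6] yaw 102.3 err [ -1.   -2.8 -46.6] -0.0 z [ 0.011  0.008 -1.   ] F [ 0.   -0.53  0.21] w 0.599 t 2.55
2
[[1.1, -1.4, 23.3, np.float64(0.0)], [1.1, -1.4, 23.3, np.float64(0.0)]]
888 [[0.631, 0.21, 0.112], [0.618, 0.206, 0.115], [0.619, 0.204, 0.115], [0.615, 0.207, 0.115], [0.633, 0.208, 0.115], [0.624, 0.205, 0.116]]
501 [[0.613, 0.267, 0.116], [0.615, 0.265, 0.116], [0.601, 0.268, 0.116], [0.609, 0.261, 0.116], [0.607, 0.262, 0.116], [0.617, 0.262, 0.116]]
head [0.61268877 0.22991293 0.05864624] [0.63394805 0.24242491 0.06767308]
pos [615.9 237.2  82.7] yaw 102.29 err [ -1.2  -2.6 -46.7] 0.01 z [ 0.011  0.008 -1.   ] F [-0.43 -0.36 -0.07] w 0.6 t 2.6
2
[[1.2, -1.3, 23.3, np.float64(-0.01)], [1.2, -1.3, 23.3, np.float64(-0.01)]]
```

>>> {"op": "step_arm", "data": {
  "steps": [
    [0,0,0,0],
    [0,0,0,0],
    [0,0,0,0],
    [0,0,0,0],
    [0,0,0,0],
    [0,0,0,0],
    [0,0,0,0],
    [0,0,0,0]
  ],
  "claw": 15
}}

```text
time: 3.4
tool_pos: [0.6179, 0.2372, 0.0858]
tool_rot: [0.008, -0.107, 0.994, 0.004]
contact_force: [-0.0, -1.1, -1.2]
gripper_width: 0.147
```

```bash
python3 -c "
from h import *
im,d,P,K,T=look('side')
m=np.zeros(d.shape,bool);m[100:172,255:300]=1
q=P[m&(P[...,2]>.07)&(P[...,1]<.3)&(P[...,0]<.66)];q=q[np.argsort(q[:,2])];print(len(q),q[:12].round(3).tolist(),q.mean(0))
cv2.imwrite('pics/c1.png',cv2.resize(im[100:220,220:330,::-1],None,fx=5,fy=5,interpolation=2))
plan([.6147,.2346,.036],102.3);print(state()['joint_pos'])"
```

```text
1507 [[0.627, 0.227, 0.113], [0.616, 0.243, 0.114], [0.618, 0.224, 0.114], [0.62, 0.244, 0.116], [0.612, 0.242, 0.116], [0.614, 0.222, 0.116], [0.607, 0.245, 0.116], [0.616, 0.244, 0.117], [0.628, 0.224, 0.117], [0.62, 0.222, 0.117], [0.618, 0.223, 0.117], [0.61, 0.221, 0.117]] [0.60833657 0.22214306 0.20503466]
pos [617.9 237.2  85.8] yaw 102.24 err [ -3.2  -2.6 -49.8] 0.06 z [ 0.016  0.009 -1.   ] F [-0.84  0.56  0.27] w 0.15 t 3.45
2
[[2.3, -1.1, 24.9, np.float64(-0.03)], [2.3, -1.1, 24.9, np.float64(-0.03)]]
[ 0.25189259  0.21952124  1.63301345  0.00518246  1.27148455 -1.53398624]
```

View pics/c1.png

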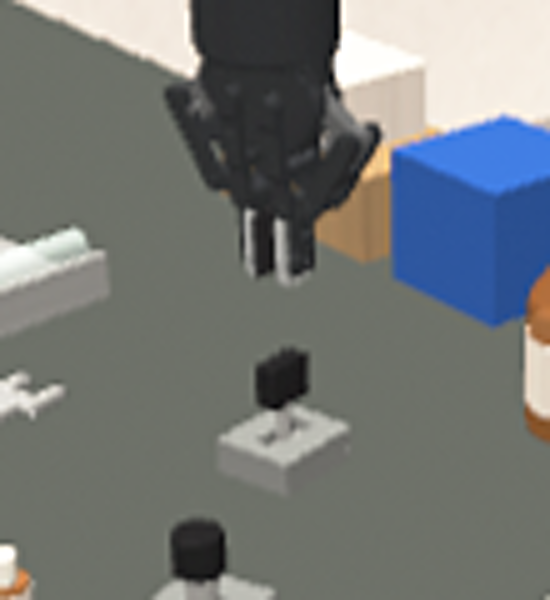

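```bash
python3 -c "
from h import *
t=np.load('side.npz');P=t['P'];K,T=t['K'],t['T']
m=np.zeros(P.shape[:2],bool);m[60:125,40:110]=1
q=P[m&(P[...,2]>.15)&(np.hypot(P[...,0]-.25,P[...,1]-.57)<.08)];q=q[np.argsort(q[:,2])];print(len(q),q[:14].round(3).tolist())
t=np.load('top.npz');P=t['P']
m=(P[...,2]>.15)&(np.hypot(P[...,0]-.25,P[...,1]-.57)<.09)
q=P[m];q=q[np.argsort(q[:,2])];print(len(q),q[:14].round(3).tolist())
cv2.imwrite('pics/i.png',np.hstack([cv2.resize(np.load(n+'.npz')['im'][a:a+90,b:b+90,::-1],None,fx=4,fy=4) for n,a,b in(('side',40,20),('top',310,0))]))
"
```

```text
1002 [[0.271, 0.614, 0.245], [0.238, 0.525, 0.245], [0.229, 0.532, 0.245], [0.264, 0.616, 0.245], [0.268, 0.612, 0.246], [0.262, 0.617, 0.246], [0.232, 0.527, 0.246], [0.23, 0.528, 0.246], [0.266, 0.613, 0.246], [0.234, 0.525, 0.246], [0.226, 0.53, 0.246], [0.272, 0.607, 0.246], [0.274, 0.615, 0.246], [0.273, 0.604, 0.247]]
2457 [[0.271, 0.612, 0.242], [0.269, 0.613, 0.244], [0.263, 0.614, 0.244], [0.267, 0.612, 0.244], [0.257, 0.618, 0.245], [0.234, 0.526, 0.245], [0.259, 0.615, 0.245], [0.261, 0.615, 0.245], [0.268, 0.614, 0.245], [0.255, 0.619, 0.245], [0.274, 0.609, 0.246], [0.272, 0.611, 0.247], [0.258, 0.618, 0.247], [0.26, 0.616, 0.247]]
```

View pics/i.png

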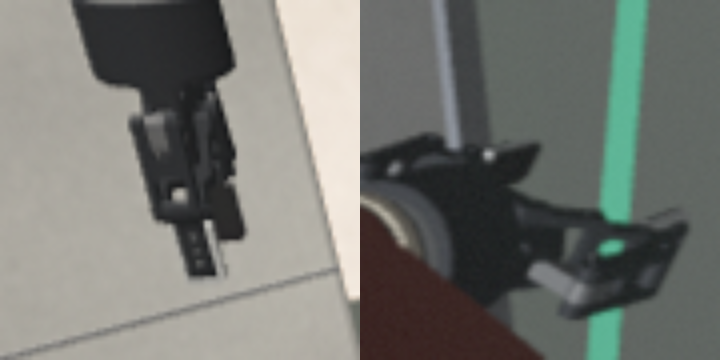

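The tips sit about 28 mm behind the reported TCP in both cameras, so I'll place the fingers by what the cameras show.

>>> {"op": "step_arm", "data": {
  "steps": [
    [2,-1,15,0],
    [2,-1,25,0],
    [0,0,20,0],
    [0,0,8,0]
  ],
  "claw": 60
}}

```text
time: 3.85
tool_pos: [0.6161, 0.2351, 0.0151]
tool_rot: [0.01, -0.107, 0.994, 0.004]
contact_force: [0.1, 0.4, -0.5]
gripper_width: 0.6
```

```bash
python3 -c "
from h import *
plan([.6147,.2346,.01],102.3)
im,d,P,K,T=look('side')
np.savez('s2.npz',P=P,im=im)
cv2.imwrite('pics/c2.png',cv2.resize(im[130:200,230:320,::-1],None,fx=7,fy=7,interpolation=2))"
```

```text
pos [616.1 235.1  15.1] yaw 102.25 err [-1.4 -0.5 -5.1] 0.05 z [ 0.019  0.01  -1.   ] F [ 0.09  0.4  -0.46] w 0.6 t 3.85
1
[[1.6, -0.2, 5.1, np.float64(-0.05)]]
```

View pics/c2.png

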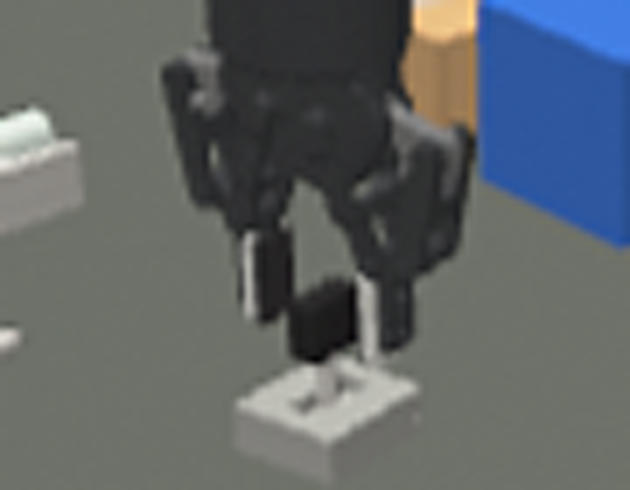

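>>> {"op": "step_arm", "data": {
  "steps": [
    [1.5,0,6.5,0],
    [0,0,0,0]
  ]
}}

```text
time: 4.1
tool_pos: [0.6135, 0.2344, 0.0064]
tool_rot: [0.008, -0.107, 0.994, 0.004]
contact_force: [-0.4, 0.4, 0.6]
gripper_width: 0.6
```

>>> {"op": "step_arm", "data": {
  "steps": [
    [0,0,0.3,0],
    [0,0,0.3,0],
    [0,0,0.3,0],
    [0,0,0.3,0],
    [0,0,0.3,0],
    [0,0,0.3,0]
  ],
  "claw": 0
}}

```text
time: 4.7
tool_pos: [0.6162, 0.2352, 0.0083]
tool_rot: [0.012, -0.107, 0.994, 0.004]
contact_force: [-0.3, 0.7, -0.9]
gripper_width: 0.154
```

```bash
python3 -c "
from h import *
plan([.6147,.2346,.07],102.3)"
```

```text
pos [616.2 235.2   8.3] yaw 102.26 err [-1.5 -0.6 61.7] 0.04 z [ 0.022  0.011 -1.   ] F [-0.3   0.72 -0.85] w 0.154 t 4.7
2
[[0.0, 0.1, -30.8, np.float64(-0.02)], [0.0, 0.1, -30.8, np.float64(-0.02)]]
```

>>> {"op": "step_arm", "data": {
  "steps": [
    [0,0,-20,0],
    [0,0,-35,0],
    [0,0,-40,0],
    [0,0,-25,0]
  ]
}}

```text
time: 5.1
tool_pos: [0.609, 0.2326, 0.1243]
tool_rot: [0.005, -0.107, 0.994, 0.003]
contact_force: [-0.7, -0.4, -0.1]
gripper_width: 0.154
```

```bash
python3 -c "
from h import *
plan([.597,-.112,.125],12.8,step=42)"
```

```text
pos [609.  232.6 124.3] yaw 102.25 err [ -12.  -344.6    0.7] -89.45 z [ 0.009  0.007 -1.   ] F [-0.65 -0.43 -0.07] w 0.154 t 5.1
11
[[7.7, -30.4, -0.3, np.float64(8.13)], [3.3, -31.2, -0.3, np.float64(8.13)], [-1.1, -31.3, -0.2, np.float64(8.13)], [-5.5, -30.9, -0.2, np.float64(8.13)], [-9.8, -29.8, -0.1, np.float64(8.13)], [-13.9, -28.1, -0.1, np.float64(8.13)], [-17.8, -25.8, -0.0, np.float64(8.13)], [-21.3, -23.0, 0.0, np.float64(8.13)]]
[[-24.3, -19.8, 0.1, np.float64(8.13)], [-26.9, -16.2, 0.1, np.float64(8.13)], [-28.9, -12.2, 0.2, np.float64(8.13)]]
```

>>> {"op": "step_arm", "data": {
  "steps": [
    [8,-30,0,8],
    [3,-31,0,8],
    [-1,-31,0,8],
    [-5,-31,0,8],
    [-10,-30,0,8],
    [-14,-28,0,8],
    [-18,-26,0,8],
    [-21,-23,0,8]
  ]
}}

```text
time: 5.9
tool_pos: [0.601, -0.0211, 0.1301]
tool_rot: [0.008, 0.453, 0.891, 0.01]
contact_force: [-0.0, 0.1, 0.1]
gripper_width: 0.151
```

```bash
python3 -c "
from h import *
plan([.597,-.112,.125],12.8,step=42)"
```

```text
pos [601.  -21.1 130.1] yaw 36.12 err [ -4.  -90.9  -5.1] -23.32 z [ 0.023  0.011 -1.   ] F [-0.03  0.12  0.14] w 0.151 t 5.9
3
[[-23.7, -19.0, 1.3, np.float64(7.77)], [-26.0, -15.6, 1.4, np.float64(7.77)], [-27.9, -11.9, 1.5, np.float64(7.77)]]
```

>>> {"op": "step_arm", "data": {
  "steps": [
    [-24,-19,1,8],
    [-26,-15,1,8],
    [-24,-10,1,6],
    [0,0,0,0]
  ]
}}

```text
time: 6.3
tool_pos: [0.5961, -0.1147, 0.1258]
tool_rot: [0.006, 0.624, 0.782, 0.011]
contact_force: [0.5, 0.3, -0.3]
gripper_width: 0.153
```

```bash
python3 -c "
from h import *
plan([.597,-.112,.112],12.8,step=42)"
```

```text
pos [ 596.1 -114.7  125.8] yaw 12.81 err [  0.9   2.7 -13.8] -0.01 z [ 0.023  0.01  -1.   ] F [ 0.47  0.28 -0.34] w 0.153 t 6.3
1
[[2.3, 1.1, 13.9, np.float64(0.01)]]
```

Look from both cameras for the foot relative to the slot.

>>> {"op": "step_arm", "data": {
  "steps": [
    [2,1,12,0],
    [0,0,0,0]
  ]
}}

```text
time: 6.5
tool_pos: [0.5967, -0.1118, 0.1127]
tool_rot: [0.006, 0.623, 0.782, 0.011]
contact_force: [-1.0, -0.0, -1.4]
gripper_width: 0.151
```

```bash
python3 -c "
from h import *
plan([.597,-.112,.105],12.8,step=42)
im,d,P,K,T=look('side');im2=look('top')[0]
a=cv2.resize(im[160:240,315:415,::-1],None,fx=6,fy=6,interpolation=2);b=cv2.resize(im2[180:230,335:400,::-1],None,fx=3,fy=3)
a[:150,:195]=b
cv2.imwrite('pics/c3.png',a)
def pr(p):
  q=np.linalg.inv(T)@np.append(p,1);q=q[:3]/q[2];return ((K@q)[:2]-[315,160])*6
t=state()['tool_pos'];e=np.array([-np.sin(.223),np.cos(.223),0])
print(pr([.5955,-.1128,.09]),pr(t+[-.0015,-.0006,.0017]),pr(t+[-.0015,-.0006,-.0023]),pr(t+e*.015+[0,0,-.0023]),pr(t-e*.015+[0,0,-.0023]))
print('slot ends',[pr(np.array([.5955,-.1128,.09])+s*e*.017) for s in(1,-1)])"
```

```text
pos [ 596.7 -111.8  112.7] yaw 12.87 err [ 0.3 -0.2 -7.7] -0.07 z [ 0.023  0.011 -1.   ] F [-1.05 -0.01 -1.35] w 0.151 t 6.5
1
[[-0.3, 0.1, 7.7, np.float64(0.07)]]
[299.92215226 349.19552702] [305.86543579 285.3366581 ] [305.15559355 294.93970755] [270.47476811 280.02317838] [343.64073162 305.84429043]
slot ends [array([259.28917422, 334.34203957]), array([341.277893  , 364.31322219])]
```

View pics/c3.png

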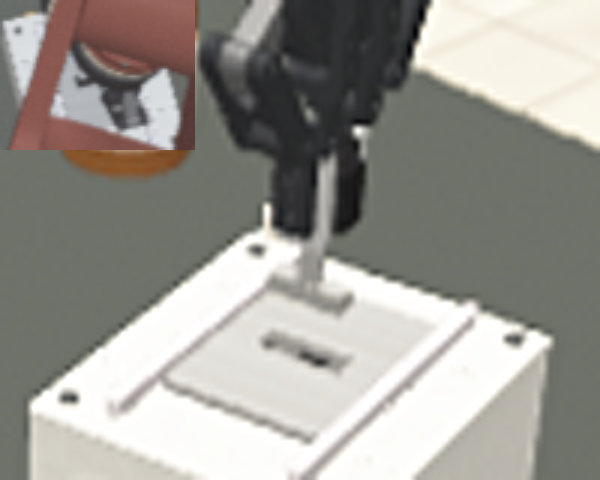

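>>> {"op": "step_arm", "data": {
  "steps": [
    [-0.5,-1.5,7,0],
    [0,0,7,0],
    [0,0,3,0],
    [0,0,1,0]
  ]
}}

```text
time: 7.0
tool_pos: [0.5975, -0.1103, 0.0955]
tool_rot: [0.008, 0.621, 0.783, 0.012]
contact_force: [-0.8, 0.0, -0.0]
gripper_width: 0.152
```

```bash
cat > m.py <<'E'
from h import *
O=np.array([.597,-.112])
def rep():
    s=state();t=s['tool_pos'];a=np.radians(12.8);d=(t[:2]-O)*1000
    q=s['tool_rot'];yaw=np.degrees(2*np.arctan2(q[2],q[1]))-90
    print('mod xy',(np.array([[np.cos(a),np.sin(a)],[-np.sin(a),np.cos(a)]])@d).round(2),'z',(t[2]*1000).round(2),'yaw',yaw.round(2),'F',s['contact_force'].round(2),'t',round(s['time'],2),'w',round(s['gripper_width'],3),'q',np.round(q,3))
if __name__=='__main__': rep()
E
python3 m.py
```

```text
mod xy [0.86 1.59] z 95.52 yaw 13.15 F [-0.79  0.03 -0.01] t 7.0 w 0.152 q [0.008 0.621 0.783 0.012]
```

>>> {"op": "step_arm", "data": {
  "steps": [
    [-1.6,-1.9,0.8,0],
    [-0.3,-0.3,1,0],
    [0,-0.2,1.5,0]
  ]
}}

```text
time: 7.3
tool_pos: [0.5957, -0.1127, 0.0919]
tool_rot: [0.008, 0.621, 0.783, 0.012]
contact_force: [-0.4, -0.8, -0.3]
gripper_width: 0.157
```

```bash
python3 m.py
```

```text
mod xy [-1.47 -0.4 ] z 91.94 yaw 13.17 F [-0.35 -0.84 -0.33] t 7.3 w 0.157 q [0.008 0.621 0.783 0.012]
```

>>> {"op": "step_arm", "data": {
  "steps": [
    [0,0,1.5,0],
    [-0.2,-0.2,1.5,0]
  ]
}}

```text
time: 7.5
tool_pos: [0.5958, -0.1132, 0.0891]
tool_rot: [0.008, 0.621, 0.783, 0.012]
contact_force: [-0.0, -0.0, -0.5]
gripper_width: 0.151
```

```bash
python3 m.py
```

```text
mod xy [-1.47 -0.87] z 89.07 yaw 13.16 F [-0.01 -0.03 -0.48] t 7.5 w 0.151 q [0.008 0.621 0.783 0.012]
```

>>> {"op": "step_arm", "data": {
  "steps": [
    [0.2,-0.2,1.5,0],
    [0,-0.2,1.5,0]
  ]
}}

```text
time: 7.7
tool_pos: [0.5955, -0.1132, 0.086]
tool_rot: [0.008, 0.621, 0.783, 0.012]
contact_force: [0.1, -0.0, -0.6]
gripper_width: 0.155
```

```bash
python3 m.py
```

```text
mod xy [-1.71 -0.8 ] z 85.96 yaw 13.15 F [ 0.11 -0.02 -0.65] t 7.7 w 0.155 q [0.008 0.621 0.783 0.012]
```

>>> {"op": "step_arm", "data": {
  "steps": [
    [0,-0.2,1.5,0],
    [0,-0.2,1.5,0],
    [0,-0.2,1.5,0]
  ]
}}

```text
time: 8.0
tool_pos: [0.5952, -0.1133, 0.0814]
tool_rot: [0.008, 0.621, 0.783, 0.012]
contact_force: [-0.1, 1.1, 3.0]
gripper_width: 0.155
```

```bash
python3 m.py
```

```text
mod xy [-2.07 -0.83] z 81.36 yaw 13.15 F [-0.09  1.09  3.03] t 8.0 w 0.155 q [0.008 0.621 0.783 0.012]
```

>>> {"op": "step_arm", "data": {
  "steps": [
    [0,0,1.7,0],
    [0,0,1.7,0],
    [0,0,1.7,0]
  ]
}}

```text
time: 8.3
tool_pos: [0.5959, -0.1134, 0.078]
tool_rot: [0.009, 0.621, 0.783, 0.013]
contact_force: [-2.3, 0.3, 5.0]
gripper_width: 0.157
```

```bash
python3 m.py
```

```text
mod xy [-1.35 -1.09] z 77.97 yaw 13.16 F [-2.27  0.28  5.01] t 8.3 w 0.157 q [0.009 0.621 0.783 0.013]
```

>>> {"op": "step_arm", "data": {
  "steps": [
    [0,-0.5,2,0],
    [0,-0.3,2,0],
    [0,-0.2,2,0]
  ]
}}

```text
time: 8.6
tool_pos: [0.5965, -0.1136, 0.0744]
tool_rot: [0.01, 0.621, 0.783, 0.013]
contact_force: [-3.0, 2.3, 7.8]
gripper_width: 0.154
```

```bash
python3 m.py
```

```text
mod xy [-0.81 -1.41] z 74.41 yaw 13.17 F [-2.99  2.3   7.77] t 8.6 w 0.154 q [0.01  0.621 0.783 0.013]
```

>>> {"op": "step_arm", "data": {
  "steps": [
    [0,-0.8,2.2,0],
    [0.2,-0.6,2.2,0]
  ]
}}

```text
time: 8.8
tool_pos: [0.5967, -0.1136, 0.0725]
tool_rot: [0.011, 0.621, 0.783, 0.014]
contact_force: [-2.6, 1.3, 8.6]
gripper_width: 0.151
```

```bash
python3 m.py
```

```text
mod xy [-0.68 -1.5 ] z 72.49 yaw 13.17 F [-2.6   1.3   8.64] t 8.8 w 0.151 q [0.011 0.621 0.783 0.014]
```

>>> {"op": "step_arm", "data": {
  "steps": [
    [0.2,-0.8,2.3,0],
    [0.2,-0.6,1.8,4],
    [-0.1,-0.5,1.4,8],
    [-0.1,-0.5,1.4,8]
  ]
}}

```text
time: 9.2
tool_pos: [0.5978, -0.1146, 0.072]
tool_rot: [0.011, 0.751, 0.659, 0.018]
contact_force: [-3.6, 1.5, 9.0]
gripper_width: 0.156
```

```bash
python3 m.py
```

```text
mod xy [ 0.2  -2.72] z 72.02 yaw -7.46 F [-3.62  1.46  8.98] t 9.2 w 0.156 q [0.011 0.751 0.659 0.018]
```

>>> {"op": "step_arm", "data": {
  "steps": [
    [0.4,-0.9,1.7,8.5],
    [0.3,-0.9,1.6,8.5],
    [0.1,-0.9,1.6,8.5],
    [0,-0.9,1.6,8.5]
  ]
}}

```text
time: 9.6
tool_pos: [0.5978, -0.1147, 0.0721]
tool_rot: [0.009, 0.913, 0.408, 0.022]
contact_force: [-2.8, 0.1, 8.4]
gripper_width: 0.153
```

```bash
python3 m.py
```

```text
mod xy [ 0.16 -2.82] z 72.1 yaw -41.86 F [-2.76  0.09  8.43] t 9.6 w 0.153 q [0.009 0.913 0.408 0.022]
```

>>> {"op": "step_arm", "data": {
  "steps": [
    [-0.1,-1.1,1.7,8.5],
    [-0.3,-1,1.6,8.5],
    [-0.4,-1,1.6,8.5],
    [-0.5,-0.9,1.6,8.5]
  ]
}}

```text
time: 10.0
tool_pos: [0.5978, -0.1154, 0.0724]
tool_rot: [0.006, 0.992, 0.12, 0.027]
contact_force: [-4.1, -0.9, 8.0]
gripper_width: 0.153
```

```bash
python3 m.py
```

```text
mod xy [ 0.06 -3.55] z 72.38 yaw -76.25 F [-4.13 -0.88  7.98] t 10.0 w 0.153 q [0.006 0.992 0.12  0.027]
```

>>> {"op": "step_arm", "data": {
  "steps": [
    [-1.3,-1.6,1.5,1],
    [-1,-1.4,1.2,0],
    [-0.8,-1.2,1,0]
  ]
}}

```text
time: 10.3
tool_pos: [0.5978, -0.1154, 0.0738]
tool_rot: [0.01, 0.993, 0.109, 0.031]
contact_force: [-2.0, -1.5, 6.3]
gripper_width: 0.155
```

```bash
python3 m.py
```

```text
mod xy [-0.01 -3.53] z 73.79 yaw -77.42 F [-2.04 -1.52  6.32] t 10.3 w 0.155 q [0.01  0.993 0.109 0.031]
```

>>> {"op": "step_arm", "data": {
  "steps": [
    [-0.8,-2,-0.5,0],
    [-0.5,-2,-0.5,0]
  ]
}}

```text
time: 10.5
tool_pos: [0.5973, -0.1144, 0.0766]
tool_rot: [0.013, 0.993, 0.11, 0.033]
contact_force: [-0.2, -2.8, 5.3]
gripper_width: 0.155
```

```bash
python3 m.py
```

```text
mod xy [-0.19 -2.38] z 76.6 yaw -77.41 F [-0.24 -2.82  5.31] t 10.5 w 0.155 q [0.013 0.993 0.11  0.033]
```

>>> {"op": "step_arm", "data": {
  "steps": [
    [-0.3,-0.6,-0.6,0],
    [-0.3,-0.6,-0.6,0]
  ]
}}

```text
time: 10.7
tool_pos: [0.5971, -0.1143, 0.0779]
tool_rot: [0.014, 0.993, 0.11, 0.034]
contact_force: [3.7, -5.1, -4.6]
gripper_width: 0.159
```

```bash
python3 -c "
from m import *
rep()
im,d,P,K,T=look('side');rep()
cv2.imwrite('pics/c4.png',cv2.resize(im[150:240,315:415,::-1],None,fx=6,fy=6,interpolation=2))"
```

```text
mod xy [-0.38 -2.25] z 77.86 yaw -77.41 F [ 3.69 -5.07 -4.62] t 10.7 w 0.159 q [0.014 0.993 0.11  0.034]
mod xy [-0.37 -2.24] z 77.81 yaw -77.41 F [ 4.09 -2.98 -0.33] t 10.75 w 0.155 q [0.014 0.993 0.11  0.034]
```

View pics/c4.png

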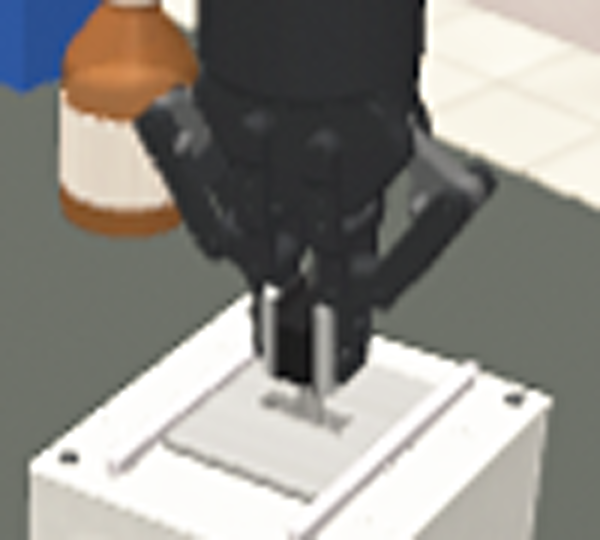

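>>> {"op": "step_arm", "data": {
  "steps": [
    [0,0,0.5,0],
    [0,0,0.3,0],
    [0,0,0.3,0],
    [0,0,0.3,0]
  ],
  "claw": 50
}}

```text
time: 11.15
tool_pos: [0.5949, -0.1117, 0.0732]
tool_rot: [0.011, 0.993, 0.109, 0.031]
contact_force: [-0.5, 0.7, -0.1]
gripper_width: 0.501
```

```bash
python3 -c "
from m import *
rep()
im,d,P,K,T=look('side')
cv2.imwrite('pics/c5.png',cv2.resize(im[165:240,330:410,::-1],None,fx=7,fy=7,interpolation=2))"
```

```text
mod xy [-1.98  0.73] z 73.24 yaw -77.43 F [-0.47  0.69 -0.1 ] t 11.15 w 0.501 q [0.011 0.993 0.109 0.031]
```

View pics/c5.png

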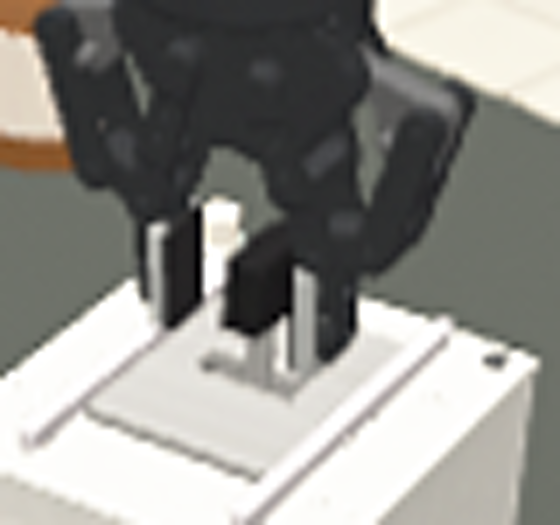

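>>> {"op": "step_arm", "data": {
  "steps": [
    [0,0,-15,0],
    [0,0,-25,0],
    [0,0,-40,0],
    [0,0,-40,0],
    [0,0,-40,0],
    [0,0,0,0]
  ]
}}

```text
time: 11.8
tool_pos: [0.5831, -0.1082, 0.2426]
tool_rot: [0.011, 0.993, 0.11, 0.031]
contact_force: [1.0, -0.3, 1.3]
gripper_width: 0.498
```

```bash
python3 -c "
from m import *
rep()
im,d,P,K,T=look('side')
cv2.imwrite('pics/c6.png',cv2.resize(im[165:240,330:410,::-1],None,fx=7,fy=7,interpolation=2))
m=np.zeros(d.shape,bool);m[165:235,340:400]=1
q=P[m&(P[...,2]>.105)&(P[...,2]<.16)];print(len(q),q.mean(0),np.percentile(q[:,2],[5,50,90,95,99]))
im,d,P,K,T=look('top');m[:]=0;m[185:225,350:385]=1
q=P[m&(P[...,2]>.125)&(P[...,2]<.15)];print(len(q),q.mean(0) if len(q) else '',cv2.minAreaRect(q[:,:2].astype(np.float32)) if len(q) else '')"
```

```text
mod xy [-12.73   6.78] z 242.62 yaw -77.41 F [ 1.05 -0.26  1.31] t 11.8 w 0.498 q [0.011 0.993 0.11  0.031]
160 [ 0.59311227 -0.11858282  0.12900644] [0.11507796 0.13056163 0.13848306 0.13896104 0.13962813]
5 [ 0.58382573 -0.11038646  0.13439161] ((0.58379727602005, -0.11052516847848892), (0.006984404753893614, 0.0012683221139013767), 53.50830078125)
```

View pics/c6.png

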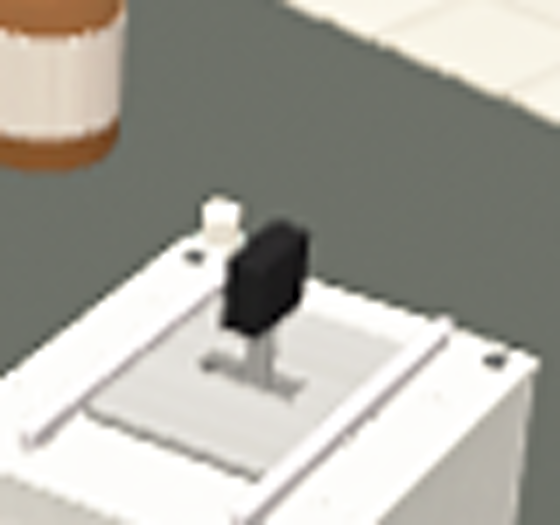

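>>> {"op": "step_arm", "data": {
  "steps": [
    [0,-40,0,0],
    [0,-45,0,0],
    [0,-45,0,0],
    [0,-45,0,0],
    [0,-30,0,0],
    [0,0,0,0]
  ]
}}

```text
time: 12.5
tool_pos: [0.5293, 0.0984, 0.2212]
tool_rot: [0.007, 0.994, 0.107, 0.018]
contact_force: [0.4, 1.8, 0.2]
gripper_width: 0.499
```

```bash
python3 -c "
from m import *
rep()
m=np.zeros((400,640),bool)
for n,b in(('top',(185,225,350,385)),('side',(165,235,340,400))):
  im,d,P,K,T=look(n);m[:]=0;m[b[0]:b[1],b[2]:b[3]]=1;Z=P[...,2]
  h=m&(Z>.125 if n=='top' else Z>.112)&(Z<.16);q=P[h]
  print(n,len(q),np.percentile(q[:,2],[5,50,95]))
  dk=m&(Z>.130)&(im.mean(2)<90)
  v,u=np.nonzero(dk);g=np.array([plane(a,c,.137,K,T)[:2] for a,c in zip(u,v)])
  print(len(g),g.mean(0),cv2.minAreaRect(g.astype(np.float32)))
  if n=='top': q=P[dk]; print('top z',np.median(q[:,2]),q[:,2].mean())
  else:
    o=im
    t=P[h&(Z>.132)].mean(0);l=P[h&(Z<.124)].mean(0);print('upper',t,'lower',l)
im=look('top')[0]
cv2.imwrite('pics/c7.png',np.hstack([cv2.resize(i[:,:,::-1],None,fx=6,fy=6,interpolation=2) for i in(im[180:245,333:398],o[170:235,340:405])]))
for l in('plug','vial_a','solvent','tin','beaker','wrench'): print(l,[(round(b['p'],2),np.round(b['box']).tolist()) for b in boxes_of('top',l)[:2]])"
```

```text
mod xy [-19.4  220.14] z 221.17 yaw -77.67 F [0.44 1.77 0.22] t 12.5 w 0.499 q [0.007 0.994 0.107 0.018]
top 73 [0.13011195 0.13633152 0.13876988]
57 [ 0.59539835 -0.11307219] ((0.5959790349006653, -0.1129736676812172), (0.02737179771065712, 0.013622421771287918), 13.175125122070312)
top z 0.1367939084157459 0.1364633093852315
side 158 [0.11545611 0.13049671 0.13865175]
73 [ 0.59395989 -0.11865058] ((0.5934767127037048, -0.11857841163873672), (0.0417700856924057, 0.016200963407754898), 17.443561553955078)
upper [ 0.59537359 -0.11687936  0.1368663 ] lower [ 0.5912518  -0.1201621   0.11887678]
plug []
vial_a []
solvent [(0.67, [252.0, 138.0, 29.0, 27.0])]
tin []
beaker [(0.95, [461.0, 234.0, 34.0, 28.0]), (0.32, [364.0, 196.0, 10.0, 16.0])]
wrench [(0.67, [181.0, 224.0, 21.0, 53.0])]
```

View pics/c7.png

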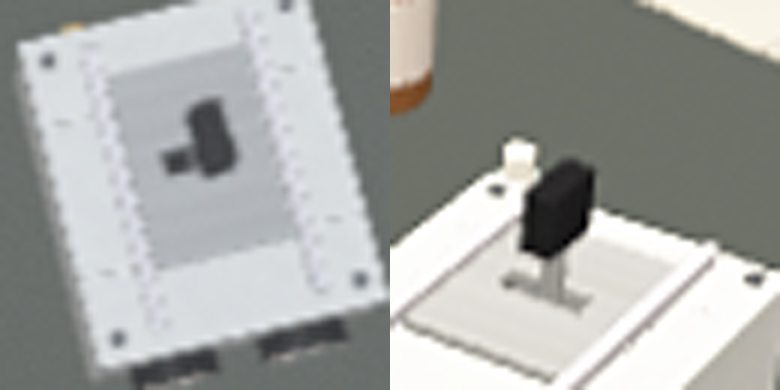

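The key is seated: its head yaw is 13.2° against the module's 12.8°. The head top is at 0.137 m, which puts the foot about 9 mm below the plate's top. The head sits centred over the slot, so the key is upright.

```bash
python3 -c "
from plant import *
print(job_done(),state()['time'])"
```

```text
the job is handed in; nothing more can be done
the job is handed in; nothing more can be done
```

The key is locked in the plate with its foot turned across the slot. The job was handed in at about 13 s of the 67 s allowed. No verdict was reported.

**What I did:** I lifted the key from its stand and lowered its foot through the slot, which it entered on the first try. I pushed about 9 mm against the spring, turned 90°, let it rise and released it. The largest wrist force reported between moves was about 9 N. Forces within a move were not recorded.

**Last checks:**
- **Height:** the top camera puts the head top at 0.137 m, so the foot centre is about 9 mm below the plate's top.
- **Turn:** the head's yaw is 13.2° against the module's 12.8°.
- **Upright:** the head is within about 1 mm of the slot's centre in the top view.
- **Robot:** the arm was moved well clear before hand-in.

**What disagreed or went unchecked:**
- **Fingertips:** both cameras showed them about 28 mm behind the reported TCP, so I placed the grasp by the cameras.
- **Drift:** the tool drifted and tilted up to about 4° while pushing. The released key stood upright in the pictures.
- **Bystanders:** my last network check in the top view did not find the plug, a vial or the tin. The arm may have been in the way, and I did not recheck. The solvent, beaker and wrench were found where they appeared in the first picture.

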